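# Pry a plaster model plate out of its mounting base

### The arm

A 6-joint arm with a two-finger parallel gripper is mounted at the origin on the work surface. World frame = base frame: x ahead of the robot, y to its left, z up, the work surface at z = 0. Lengths are in m, angles in rad, forces in N, time in s.
With the tool pointing down it reaches from about 0.35 to 0.925 m from the base axis. Payload 6.4 kg.
Tool frame: the origin (TCP) lies midway between the tips of the shut fingers; the grasp point (between the pads) lies 19 mm behind it; x points along the fingers, z is the direction in which the jaws open and shut, and the axes are right-handed (so a half turn about x gives the same grasp; the last joint's range is limited). The gripper opens to 85 mm and grips with 20 to 120 N. Pads are 22 mm wide; open, the fingers measure 114 mm over their backs; the gripper's body (76 mm by 85 mm) begins 54 mm behind the grasp point. The pads swing forward as they close: fully open they stand 13 mm farther back than shut.
Start: joints at [-1.349, 0.245, 1.558, -0, 1.339, -0.174], TCP at [0.251, -0.6, 0.231] pointing down, gripper open.
Joint ranges: [-3.13, 3.13], [-1.02, 2.26], [0.13, 2.54], [-0.95, 4.09], [0.21, 2.88], [-2.74, 2.74]. Speed limits (rad/s): [2.57, 2.57, 3.14, 3.14, 3.14, 3.14].

### API

Orientations are given as a rotation vector (axis times angle).
In Python, from workcell import sensors, optics, job gives the robot as it stands. The module is installed in compiled form; this text tells all that it offers.
- The arm moves only by the tool step_arm, never from a script. Its argument "moves" is a list that holds one entry, the list of rows, each a list of 7 numbers: the turn, a rotation vector about the tool's x, y, z in rad, then the shift along the tool's x, y, z in cm, then the opening in per cent of the stroke, from 0 (shut) to 100 (fully open). In form: [[[ax, ay, az, dx, dy, dz, hand], ...]]. A call has 1 to 12 rows; each row shifts and turns the pose as measured when the row begins, along the tool's axes as they then stand; what a row does not reach is not made up. A row lasts 1/12 s, in which the tool goes at most 41.7 mm and 7.16 degrees, less where a joint would pass 70% of its speed; a pose out of reach is approached as far as the arm can. A call is refused whole if a number of a shift passes 4.17 or a number of a turn 0.125, either way. A call with a gripper value outside its range is refused whole. The fingers move at their own pace and stop on an object; "newtons" is the grip in N (left out, the last holds). Time passes only in rows, so rows that do not move let the fingers close. It gives the time, the measured TCP pose, the force and the opening at its end, in the units of the state.
- sensors.read_state(): the state, without advancing time (a new reading comes with each control period).
- optics.capture(name): name is "scene" or "top" or "wrist"; returns a dict with "image" (400x640x3 uint8, blue, green, red), "depth" (400x640 float32, m along the optical axis (not along the pixel's ray), 0 where there is no reading), "mtx" (3x3 intrinsics, pixels), "rvec" (rotation vector, rad) and "tvec" (3), from world to camera coordinates, as OpenCV has them; the wrist camera has in their place "tool_from_camera" (4x4, takes a point from camera to tool coordinates, whose origin is the TCP and whose axes are the tool frame's). Camera axes: x right, y down, z forward; pixel columns grow to the right and rows downward; lengths in m; the calibration is good to about 2 mm. A picture is of the moment at which its call begins: read the wrist's pose just before it.
- job.sign_off(): hands the job in, once; it reports no verdict.
The state is a dict: "clock": time; "joint_pos": joint angles; "joint_velocities": joint speeds; "joint_torque": joint torques, N m; "tool_pos": TCP position; "tcp_rot": TCP orientation; "force": force on the tool from outside, world axes, zero at the start; "moment": the same for the moment, N m; "grip_width": opening from 0.0 (shut) to 1.0 (fully open).
Only numpy, scipy, OpenCV 4.12 (cv2) and the standard library are available. Lean on these libraries where they do the work, as an engineer would, in place of code of your own. Each camera call takes 0.05 s, during which the arm holds its last target. There are 200 camera calls.

### The job

Take the cranked lifter from its leaning rest, put its toe under the front lip of the plate that carries the plaster dental model, and lever the front of the plate up until both spring catches have let go and it stays up, loose, its rear still in the base. Then put the lifter back in its rest as you found it. Do not touch the plate or model with the gripper itself, and leave the other things where they are.

Things in the scene. Friction and masses are not known exactly. Their poses are not given: they have to be found in the camera images.
- base: Fixed grey plastic base, x -80 to +72, y +-64 mm, 36 mm high, holding the model plate. Origin on the table under it; x runs from its front (open ledge, facing the robot's right) to its rear rail, z up. Behind the ledge a seat carries the plate between two cheeks (from x = -28 back, inner faces y = +-47). The rear rail holds the plate's tongue down loosely.
- base_ledge (a point): Centre of the base's open front ledge, on its top: at (-60, 0, 12) mm in the base's frame. The ledge is flat, 12 mm above the table, from x = -80 to -29, and 128 mm wide; it ends at the front wall of the seat, x = -29.
- base_catch (a point): Steel catch ball, 10 mm across, sprung sideways, in the left cheek at (-15, 48, 29) mm in the base's frame; its twin is at y = -48. They snap over the plate's side edges. About 10 to 13 N upwards at the lip frees the plate: the balls let go when the lip is about 8 mm up, then get under the edges and keep it up (lip about 15 mm higher) until it is pressed down.
- plate: White plate 80 (x) x 92 (y) x 10 mm with a plaster dental arch on it, top 34 mm above the plate's underside; 0.2 to 0.3 kg. Origin: centre of the underside; x to the rear, z up. Snapped in, its origin is at (10, 0, 21) mm in the base's frame, level. A rear tongue under the base's rail makes it swing up about its rear edge.
- plate_lip (a point): Underside of the plate's front lip on its centre line, at (-58, 0, 0) mm in the plate's frame. The lip, 50 wide, 8 thick, juts out over the ledge, x = -40 to -59 in the plate's frame (-30 to -49 in the base's). The gap between ledge and lip is 9 mm high, 19 mm deep, open in front and at both sides.
- plate_left (a point): Underside of the plate's front left corner, at (-40, 42, 0) mm in the plate's frame.
- plate_right (a point): Underside of the plate's front right corner, at (-40, -42, 0) mm in the plate's frame.
- lifter: Cranked hand lever, 0.16 kg: steel shank, 12 (x) x 18 (y) mm, black handle, flat steel toe. Origin at the bend (heel), on the toe's underside; z runs up the shank to the handle, the toe points to +x and 25 degrees down from it. With the handle leaning 25 degrees from vertical, away from the toe, the toe is level; leaning it further raises the tip.
- lifter_grip (a point): Middle of the handle, on the shank's axis, at (0, 0, 105) mm in the lifter's frame. The handle, 18 (x) x 24 (y) mm, runs from z = 70 to 140. Grip it across y, approaching along the shank.
- lifter_toe (a point): Tip of the toe, at its underside, 36 mm from the origin, at (32.6, 0, -15.2) mm in the lifter's frame. The toe is 18 wide (y) and 5 thick; it begins 6 mm behind the origin, at (-5.4, 0, 2.5): on this rear edge it rolls when levering.
- rest: Fixed dark steel rest on a grey foot, 120 x 70 mm. Origin on the table under the heel's place; x points away from the handle, z up. The lifter leans in it 30 degrees from vertical, handle towards -x (the robot's right), toe towards +x. A back plate bears the shank up to 68 mm from the heel; the handle stands clear. Lift the lifter out along its shank.
- rest_heel (a point): Place of the lifter's origin (heel) in the rest, at (0, 0, 30) mm in the rest's frame. Cheeks 29 mm apart inside and 48 mm high along the shank leave 5 mm of play to each side; a 6 mm high curb stands 4 mm beyond the toe's tip.
- jar: Bystander: amber glass jar with white lid, 46 mm across, 55 mm high, between base and rest. Origin under its centre.
- stone: Bystander: loose plaster block 85 x 55 x 28 mm, between base and rest, beyond the jar. Origin under its centre.
Not all that is in view belongs to the job. Leave any purple look-alike of the lifter alone. Leave any orange look-alike of the rest alone.

How it is judged:
On the way, in this order (a step that is already met when the one before it is completed fails the run):
1. the lifter is out of its rest (heel more than 50 mm from its place) while the plate is still snapped in (distance between lifter and rest_heel above 0.05 m and z of plate_lip in the frame of base below 0.025 m), for 0.1 s.
2. both front corners of the plate are 6.5 mm or more above their snapped-in height while the lifter's toe is at the lip (within 50 mm) (z of each of plate_left, plate_right in the frame of base above 0.0275 m and distance between lifter_toe and plate_lip below 0.05 m), for 0.1 s.
At the end, for the whole second after the job is handed in: Both front corners of the plate stay 6.5 mm or more above their snapped-in height, the plate still in the base (origins within 60 mm, leaning under 17 degrees) and at rest; the lifter is back in its rest, heel within 20 mm of its place, leaning 17 to 43 degrees, at rest (z of each of plate_left, plate_right in the frame of base above 0.0275 m and distance between plate and base below 0.06 m and angle between the z axis of plate and the z axis of base, either way round below 0.3 rad and linear speed of each of plate, lifter below 0.02 m/s and distance between lifter and rest_heel below 0.02 m and angle between the z axis of lifter and the z axis of rest, either way round between 0.3 and 0.75 rad); the robot touches nothing.
It fails at once if the gripper's fingers or the arm touch the plate or the model (contact force between any of the fingers, the arm and plate above 0.5 N).
It fails at once if the plate is thrown out of the base (distance between plate and base above 0.09 m).
It fails at once if the jar or the plaster block is moved by more than 20 mm (distance of any of jar, stone from where it was at the start of the episode above 0.02 m).
It also fails if it takes over 51 s, if anything falls off the work surface, if the arm or the gripper's body presses on something with over 40 N, if the wrist force passes 120 N, or if a joint passes its speed limit or range.

## Working session

There is one attempt and no reset: what is moved stays moved. The work goes in short steps, Python scripts to look and compute and a tool call to move; the robot and the scene stay as the last step left them, time stands still between calls to the robot, and variables do not carry over. Pictures are saved under pics/ and viewed, about 8 in all and at most 12, crops included, and the job is handed in when it is done.

Besides the shell and the picture viewer there is one more tool, called as name([rows], argument=value, ...), one row to a line, values as JSON. step_arm: Moves the arm, as the interface text tells. Its arguments: {"type":"object","properties":{"moves":{"type":"array"},"newtons":{"type":"number"}},"required":["moves"]}

```bash
mkdir -p pics
python3 - <<'E'
from workcell import sensors, optics
import cv2,numpy as np
s=sensors.read_state();print(s)
for n in ["scene","top"]:
    d=optics.capture(n);np.savez(n+"0.npz",**d)
    cv2.imwrite(f"pics/{n}0.png",d["image"]);print(n,d["mtx"],d["rvec"],d["tvec"])
E
```

```text
{'clock': 0.0, 'joint_pos': array([-1.34912664e+00,  2.45805622e-01,  1.55902791e+00, -3.11899078e-05,
        1.33868065e+00, -1.74107489e-01]), 'joint_velocities': array([-0.00039915,  0.0012554 ,  0.00016131,  0.00103747, -0.00143014,
       -0.00038926]), 'joint_torque': array([-1.37285915e-03, -4.29514182e+01, -3.26124787e+01, -3.05187496e-04,
        5.39727291e-03,  3.30050227e-06]), 'tool_pos': array([ 0.25046032, -0.5992015 ,  0.23017825]), 'tcp_rot': array([ 0.91417021,  1.3722817 , -0.91202196]), 'force': array([ 0.3928686 ,  0.79737312, -0.12741603]), 'moment': array([-0.05004768,  0.00925702, -0.00723198]), 'grip_width': 1.0009990523736354}
scene [[433.28805115   0.         309.38128603]
 [  0.         433.28805115 193.65049945]
 [  0.           0.           1.        ]] [ 2.18259841  0.67132439 -0.31387416] [-0.44871763 -0.1216093   1.33184135]
top [[479.71865825   0.         312.64903507]
 [  0.         479.71865825 206.42663877]
 [  0.           0.           1.        ]] [ 2.1025593  -2.16176766  0.1459055 ] [0.0209539  0.5550647  1.00247874]
```

View pics/scene0.png

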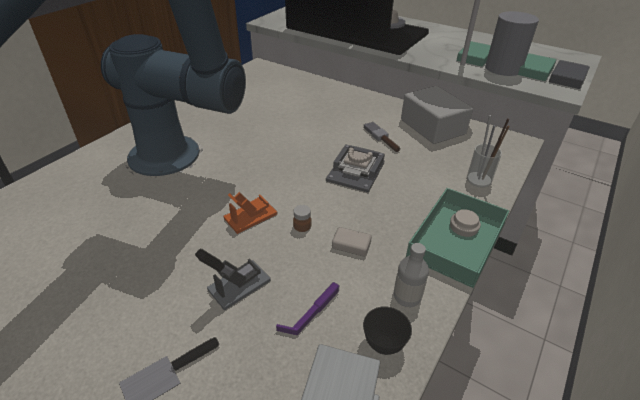

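View pics/top0.png

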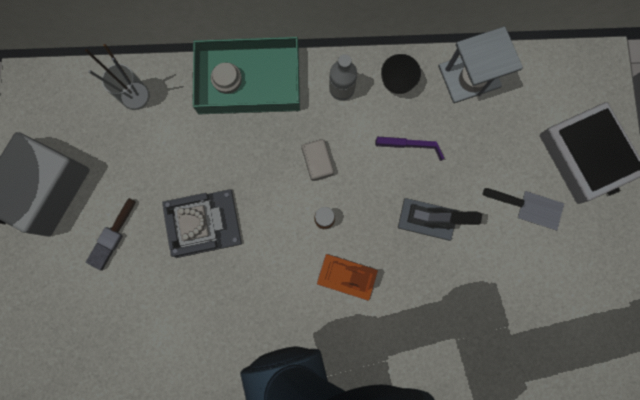

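Candidates for the lifter are:
- The black-handled lever in the grey rest: top (440,217), scene (235,270). This one fits the description.
- The purple look-alike: top (415,145).
- The scraper: top (520,205).
- The brush: top (115,235).

The orange rest at top (347,277) is the decoy. The base is at top (202,222), with its lip towards +column, which is the robot's right.

```bash
cat > h.py <<'E'
import numpy as np,cv2
from scipy.spatial.transform import Rotation as R
def world(d):
    """per-pixel world points from depth"""
    K=d["mtx"];v,u=np.mgrid[:400,:640];z=d["depth"]
    c=np.stack([(u-K[0,2])/K[0,0]*z,(v-K[1,2])/K[1,1]*z,z],-1)
    if "tool_from_camera" in d: return c
    Rm=cv2.Rodrigues(d["rvec"])[0];return (c-d["tvec"].ravel())@Rm
def ray(d,uv,h):
    K=d["mtx"];Rm=cv2.Rodrigues(d["rvec"])[0];C=-Rm.T@d["tvec"].ravel()
    r=Rm.T@np.linalg.inv(K)@np.array([uv[0],uv[1],1.]);return C+r*(h-C[2])/r[2]
E
python3 - <<'E'
from h import *
d=dict(np.load("top0.npz"));W=world(d)
for n,uv in dict(table=(260,250),lid=(324,215),stone=(318,160),rearfoot=(404,230)).items(): print(n,W[uv[1],uv[0]].round(3))
im=d["image"]
def rect(n,box,lo,hi):
    x0,y0,x1,y1=box;w=W[y0:y1,x0:x1];m=((w[...,2]>lo)&(w[...,2]<hi)).astype(np.uint8)
    m=cv2.morphologyEx(m,cv2.MORPH_OPEN,np.ones((2,2)))
    p=w[m>0];r=cv2.minAreaRect((p[:,:2]*1000).astype(np.float32));print(n,len(p),r,p.mean(0).round(3))
rect("base",(155,180,255,262),.006,.08)
rect("baseledge",(155,180,255,262),.009,.016)
rect("basetop",(155,180,255,262),.031,.040)
rect("rest",(390,190,490,245),.004,.2)
rect("foot",(390,190,490,245),.004,.014)
rect("handle",(390,190,490,245),.09,.2)
a=cv2.resize(im[170:270,150:260],None,fx=4,fy=4,interpolation=cv2.INTER_CUBIC)
b=cv2.resize(im[170:270,390:490],None,fx=4,fy=4,interpolation=cv2.INTER_CUBIC)
cv2.imwrite("pics/c1.png",np.clip(np.hstack([a,b])*1.5,0,255).astype(np.uint8)[:, :800] if 0 else np.clip(cv2.resize(np.hstack([a,b]),(800,380))*1.6,0,255).astype(np.uint8))
E
```

```text
table [0.467 0.127 0.001]
lid [ 0.534 -0.019  0.055]
stone [ 0.663 -0.009  0.029]
rearfoot [ 0.502 -0.197  0.001]
base 4078 ((511.32452392578125, 157.654541015625), (374.6112060546875, 170.4408721923828), 79.6583251953125) [0.525 0.251 0.032]
baseledge 1014 ((512.8123168945312, 147.09373474121094), (363.8587341308594, 156.74261474609375), 76.4017105102539) [0.536 0.201 0.015]
basetop 1051 ((501.5618896484375, 159.37442016601562), (374.997802734375, 149.34628295898438), 79.46431732177734) [0.522 0.284 0.036]
rest 2075 ((506.7298278808594, -194.12875366210938), (118.54776763916016, 413.0284118652344), 15.675110816955566) [ 0.519 -0.256  0.053]
foot 582 ((493.91485595703125, -148.46192932128906), (118.54776763916016, 318.166748046875), 15.675110816955566) [ 0.517 -0.235  0.018]
handle 397 ((473.0221252441406, -189.40789794921875), (41.079986572265625, 387.624267578125), 17.91386604309082) [ 0.509 -0.301  0.121]
```

View pics/c1.png

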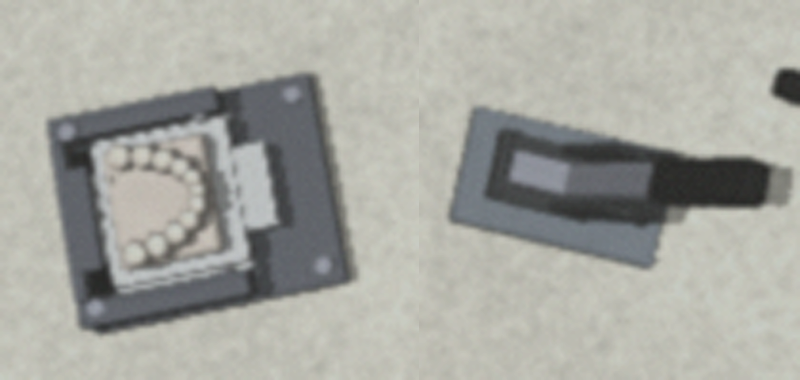

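The left crop shows the base, with the lip at about (262,185), the ledge to the right of it and the plate snapped in. The right crop shows the grey rest, with the steel toe at (540,172) and the black handle at (710,182). This confirms the choice. Next I'll fit positions more robustly.

Run:
```python
from h import *
d=dict(np.load("top0.npz"));W=world(d);im=d["image"]
def rect(n,box,lo,hi,mx=None):
    x0,y0,x1,y1=box;w=W[y0:y1,x0:x1];m=((w[...,2]>lo)&(w[...,2]<hi)&(d["depth"][y0:y1,x0:x1]>.1)).astype(np.uint8)
    m=cv2.morphologyEx(m,cv2.MORPH_OPEN,np.ones((3,3)))
    k,l,s,c=cv2.connectedComponentsWithStats(m);j=1+np.argmax(s[1:,4]);p=w[l==j]
    r=cv2.minAreaRect((p[:,:2]*1000).astype(np.float32));print(n,len(p),np.round(cv2.boxPoints(r)).tolist(),np.round(r[1]),round(r[2],1),p.mean(0).round(3));return p
rect("base",(155,180,255,262),.006,.08)
rect("ledge",(155,180,255,262),.008,.016)
rect("foot",(390,190,490,245),.004,.016)
h=rect("handle",(390,190,490,245),.075,.2)
print("h",np.percentile(h,[2,98],axis=0).round(3))
# lip colour / contour via rays
def contour(n,box,mask,hgt):
    x0,y0,x1,y1=box;m=mask[y0:y1,x0:x1].astype(np.uint8)
    m=cv2.morphologyEx(m,cv2.MORPH_OPEN,np.ones((3,3)))
    c=max(cv2.findContours(m,0,2)[0],key=cv2.contourArea)+np.array([x0,y0])
    p=np.array([ray(d,q[0],hgt)[:2]*1000 for q in c],np.float32)
    r=cv2.minAreaRect(p);print(n,np.round(cv2.boxPoints(r)).tolist(),np.round(r[1]),round(r[2],1),np.round(r[0]))
g=im.astype(int).mean(2);print("grey samples foot",im[230,410],"ledge",im[215,232],"table",im[250,260],"toe",im[215,425],"handle",im[217,465])
contour("foot(dark) h=.01",(390,190,490,250),(g<115),.010)
contour("base(dark) h=.012",(155,180,255,262),(g<115),.012)
contour("handle",(390,190,490,245),(g<30),.11)
# scene colour handle via depth in scene
d2=dict(np.load("scene0.npz"));W2=world(d2)
p=W2[240:310,190:280];q=p[(p[...,2]>.09)&(p[...,2]<.2)];q=q[(abs(q[:,0]-.5)<.1)&(abs(q[:,1]+.3)<.1)]
print(len(q),q.mean(0),np.percentile(q,[2,98],axis=0).round(3)); u,s,v=np.linalg.svd(q-q.mean(0),full_matrices=False);print(v[0])
```

```text
base 4076 [[453.0, 318.0], [481.0, 167.0], [608.0, 191.0], [580.0, 341.0]] [129. 153.] 10.4 [0.528 0.254 0.03 ]
ledge 988 [[472.0, 221.0], [480.0, 168.0], [607.0, 188.0], [599.0, 241.0]] [129.  54.] 8.9 [0.54  0.202 0.012]
foot 714 [[476.0, -297.0], [544.0, -315.0], [576.0, -200.0], [508.0, -181.0]] [120.  71.] 74.6 [ 0.517 -0.233  0.012]
handle 478 [[495.0, -322.0], [534.0, -323.0], [534.0, -266.0], [495.0, -266.0]] [57. 38.] 89.7 [ 0.511 -0.293  0.122]
h [[ 0.496 -0.32   0.078]
 [ 0.53  -0.269  0.155]]
grey samples foot [73 72 69] ledge [67 63 61] table [120 127 126] toe [97 92 89] handle [27 29 28]
foot(dark) h=.01 [[455.0, -368.0], [536.0, -386.0], [580.0, -193.0], [499.0, -175.0]] [198.  83.] 77.3 [ 517. -281.]
base(dark) h=.012 [[447.0, 327.0], [478.0, 158.0], [616.0, 184.0], [585.0, 352.0]] [140. 171.] 10.4 [531. 255.]
handle [[503.0, -330.0], [524.0, -331.0], [525.0, -276.0], [505.0, -276.0]] [54. 20.] 88.4 [ 514. -303.]
328 [ 0.51875245 -0.30560353  0.12979257] [[ 0.501 -0.324  0.095]
 [ 0.528 -0.282  0.154]]
[ 0.24279572  0.47219255 -0.84739862]
```

Both rectangles match the given sizes: base 129x153 mm and foot 120x70 mm.

| Item | Estimate |
|---|---|
| Base origin | (0.530, 0.258), yaw 100.5° |
| Rest heel | about (0.526, -0.248, 0.030), yaw 74.5° |

Next I'll write a planning helper and approach the handle.

```bash
cat >> h.py <<'E'
BASE=np.array([.530,.2577,0]);BYAW=100.5
HEEL=np.array([.526,-.248,.030]);RYAW=74.5
def axes(yaw,lean,sgn=1):
    """tool rotation holding the lifter: x down the shank, z = sgn*lifter y; and lifter rotation"""
    y,l=np.radians([yaw,lean]);e=np.array([np.cos(y),np.sin(y),0])
    x=np.sin(l)*e+[0,0,-np.cos(l)];ly=np.array([-np.sin(y),np.cos(y),0]);z=sgn*ly
    return np.c_[x,np.cross(z,x),z], np.c_[np.cross(ly,-x),ly,-x]
def rows(p,Rm,hand,n=None,st=None,v=.03,w=.1):
    """rows from the measured pose to (p,Rm), straight in world, even turn"""
    from workcell import sensors
    st=st or sensors.read_state();p0=np.array(st["tool_pos"]);R0=R.from_rotvec(st["tcp_rot"])
    rv=(R0.inv()*R.from_matrix(Rm)).as_rotvec();dp=np.array(p)-p0
    n=n or int(max(1,np.ceil(np.linalg.norm(dp)/v),np.ceil(np.linalg.norm(rv)/w)))
    print("n",n,"dp",dp.round(4),"rv",rv.round(3))
    out=[[*(rv/n).round(3).tolist(),*((R0*R.from_rotvec(rv*i/n)).inv().apply(dp/n)*100).round(2).tolist(),hand] for i in range(n)]
    for i in range(0,n,12): print(out[i:i+12])
E
python3 - <<'E'
from h import *
from workcell import sensors
st=sensors.read_state();R0=R.from_rotvec(st["tcp_rot"])
print(R0.as_matrix().round(3))
for s in (1,-1):
    Rm,L=axes(RYAW,30,s); print(s); rows(HEEL+L[:,2]*.196,Rm,100)
E
```

```text
[[-0.     0.923  0.386]
 [ 0.002  0.386 -0.923]
 [-1.     0.    -0.002]]
1
n 23 dp [ 0.2493  0.2568 -0.0305] rv [ 2.176  0.582 -0.281]
[[0.095, 0.025, -0.012, 0.13, 1.43, -0.61, 100], [0.095, 0.025, -0.012, 0.13, 1.37, -0.74, 100], [0.095, 0.025, -0.012, 0.14, 1.29, -0.86, 100], [0.095, 0.025, -0.012, 0.15, 1.21, -0.98, 100], [0.095, 0.025, -0.012, 0.16, 1.11, -1.08, 100], [0.095, 0.025, -0.012, 0.17, 1.01, -1.18, 100], [0.095, 0.025, -0.012, 0.19, 0.89, -1.27, 100], [0.095, 0.025, -0.012, 0.22, 0.77, -1.34, 100], [0.095, 0.025, -0.012, 0.24, 0.65, -1.4, 100], [0.095, 0.025, -0.012, 0.27, 0.51, -1.45, 100], [0.095, 0.025, -0.012, 0.3, 0.38, -1.48, 100], [0.095, 0.025, -0.012, 0.34, 0.24, -1.51, 100]]
[[0.095, 0.025, -0.012, 0.37, 0.1, -1.51, 100], [0.095, 0.025, -0.012, 0.41, -0.04, -1.51, 100], [0.095, 0.025, -0.012, 0.45, -0.17, -1.49, 100], [0.095, 0.025, -0.012, 0.49, -0.31, -1.45, 100], [0.095, 0.025, -0.012, 0.53, -0.43, -1.4, 100], [0.095, 0.025, -0.012, 0.57, -0.56, -1.34, 100], [0.095, 0.025, -0.012, 0.61, -0.67, -1.27, 100], [0.095, 0.025, -0.012, 0.65, -0.78, -1.18, 100], [0.095, 0.025, -0.012, 0.69, -0.88, -1.09, 100], [0.095, 0.025, -0.012, 0.73, -0.97, -0.98, 100], [0.095, 0.025, -0.012, 0.76, -1.05, -0.87, 100]]
-1
n 12 dp [ 0.2493  0.2568 -0.0305] rv [-0.883  0.235  0.486]
[[-0.074, 0.02, 0.04, 0.26, 2.74, -1.17, 100], [-0.074, 0.02, 0.04, 0.39, 2.81, -0.96, 100], [-0.074, 0.02, 0.04, 0.52, 2.85, -0.74, 100], [-0.074, 0.02, 0.04, 0.65, 2.87, -0.52, 100], [-0.074, 0.02, 0.04, 0.77, 2.88, -0.3, 100], [-0.074, 0.02, 0.04, 0.89, 2.86, -0.07, 100], [-0.074, 0.02, 0.04, 1.01, 2.81, 0.16, 100], [-0.074, 0.02, 0.04, 1.12, 2.75, 0.38, 100], [-0.074, 0.02, 0.04, 1.22, 2.67, 0.61, 100], [-0.074, 0.02, 0.04, 1.31, 2.56, 0.82, 100], [-0.074, 0.02, 0.04, 1.39, 2.44, 1.03, 100], [-0.074, 0.02, 0.04, 1.46, 2.3, 1.24, 100]]
```

step_arm([
  [[-0.074, 0.02, 0.04, 0.26, 2.74, -1.17, 100], [-0.074, 0.02, 0.04, 0.4, 2.8, -0.96, 100], [-0.074, 0.02, 0.04, 0.5, 2.85, -0.74, 100], [-0.074, 0.02, 0.04, 0.65, 2.87, -0.52, 100], [-0.074, 0.02, 0.04, 0.77, 2.88, -0.3, 100], [-0.074, 0.02, 0.04, 0.9, 2.86, -0.07, 100], [-0.074, 0.02, 0.04, 1.0, 2.8, 0.16, 100], [-0.074, 0.02, 0.04, 1.1, 2.75, 0.38, 100], [-0.074, 0.02, 0.04, 1.2, 2.67, 0.6, 100], [-0.074, 0.02, 0.04, 1.3, 2.56, 0.8, 100], [-0.074, 0.02, 0.04, 1.4, 2.44, 1.0, 100], [-0.074, 0.02, 0.04, 1.46, 2.3, 1.24, 100]],
])

```text
clock: 1.1
tool_pos: [0.4996, -0.3269, 0.1981]
tcp_rot: [0.597, 1.457, 0.248]
force: [0.5, 0.3, 0.2]
grip_width: 1.003
```

Run:
```python
from h import *
from workcell import sensors,optics
st=sensors.read_state();print(st["clock"],st["joint_pos"].round(2),st["tool_pos"].round(3))
Rm,L=axes(RYAW,30,-1); rows(HEEL+L[:,2]*.196,Rm,100)
d=optics.capture("wrist");np.savez("w1.npz",**d,pos=st["tool_pos"],rot=st["tcp_rot"]);cv2.imwrite("pics/w1.png",d["image"]);print(d["tool_from_camera"].round(3))
```

```text
1.1 [-0.94  0.32  1.6   0.41  1.6  -0.78] [ 0.5   -0.327  0.198]
n 1 dp [ 0.0002 -0.0155  0.0017] rv [ 0.034 -0.019 -0.023]
[[0.034, -0.019, -0.023, -0.93, -1.2, 0.38, 100]]
[[-0.001 -0.327  0.945 -0.142]
 [ 0.001 -0.945 -0.327  0.084]
 [ 1.     0.001  0.002  0.001]
 [ 0.     0.     0.     1.   ]]
```

View pics/w1.png

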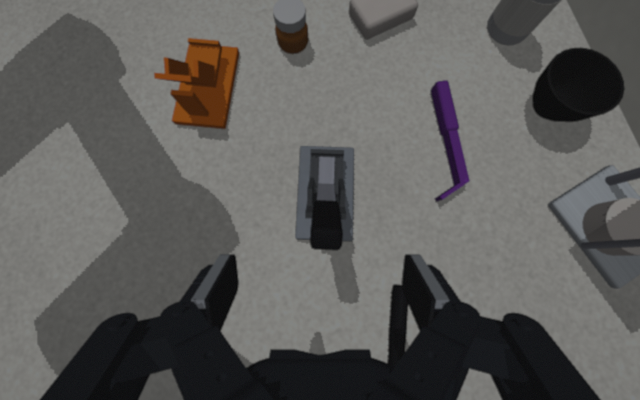

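The wrist view shows the lifter centred between the fingers, with the handle end at (326,240), the toe at (326,165), and the foot at (326,193) square to the view. The purple look-alike is at (450,150) and the orange rest at (208,80). Now I'll measure the handle from here.

Run:
```python
from h import *
d=dict(np.load("w1.npz"));C=world(d);T=d["tool_from_camera"]
W=R.from_rotvec(d["rot"]).apply((C.reshape(-1,3)@T[:3,:3].T+T[:3,3])).reshape(400,640,3)+d["pos"]
y=np.radians(RYAW);e=np.array([np.cos(y),np.sin(y)]);n=np.array([-e[1],e[0]])
def lr(w): q=w[...,:2]-HEEL[:2];return np.stack([q@e,q@n,w[...,2]],-1)*1000   # rest frame, mm
P=lr(W);sub=np.s_[140:255,290:362]
p=P[sub];im=d["image"][sub];g=im.mean(2)
print("table",P[300,270].round(1))
h=p[(g<40)&(p[...,2]>85)&(p[...,2]<170)];print("handle",len(h),h.mean(0).round(1),np.percentile(h,[1,99],axis=0).round(1))
for z0 in (95,110,125,140,148):
    q=h[abs(h[:,2]-z0)<6]
    if len(q): print(z0,len(q),q.mean(0).round(1),np.percentile(q[:,1],[2,98]).round(1))
f=p[(p[...,2]>4)&(p[...,2]<14)];r=cv2.minAreaRect(f[:,:2].astype(np.float32));print("foot",np.round(r[0],1),np.round(r[1]),r[2],f[:,2].mean())
for u,v in [(326,158),(326,165),(326,172),(326,180),(326,190),(326,198),(322,210),(326,225),(326,243)]: print((u,v),P[v,u].round(1),d["image"][v,u])
```

```text
table [-134.9   59.1   -0.3]
handle 1386 [-58.8  -1.4 138.6] [[-77.3 -12.8  99.4]
 [-32.7   9.9 154. ]]
95 28 [-32.9  -0.9  99.4] [-12.2  10.1]
110 138 [-38.9  -0.9 110.1] [-12.5  10. ]
125 165 [-47.5  -1.  125.1] [-12.3  10. ]
140 199 [-56.3  -1.5 140. ] [-12.3   9.3]
148 798 [-68.   -1.5 150.1] [-12.3   9.3]
foot [-2.2 -1.3] [120.  70.] 0.09404504299163818 11.218196062419286
(326, 158) [32.2 -0.7 35.9] [109 102 100]
(326, 165) [23.3 -1.  36.6] [111 103 101]
(326, 172) [14.8 -1.3 36.2] [111 103 101]
(326, 180) [ 5.4 -1.7 35.1] [111 103 101]
(326, 190) [-12.5  -1.7  59.4] [78 72 70]
(326, 198) [-26.3  -1.6  83.1] [77 71 70]
(322, 210) [-44.8   2.  121.1] [18 17 18]
(326, 225) [-60.4  -1.2 147.5] [17 17 15]
(326, 243) [-73.7  -1.7 149.7] [18 17 15]
```

Measured against the model, the heel is about 2.7 mm back and 1.3 mm to the side of my estimate. Yaw and lean are confirmed. I'll correct and go in.

```bash
sed -i 's/^HEEL=.*/HEEL=np.array([.526,-.248,.030])+[-.0007+.00125,-.0026-.0003,0];RYAW=74.5/' h.py
python3 - <<'E'
from h import *
Rm,L=axes(RYAW,30,-1); rows(HEEL+L[:,2]*.170,Rm,100,n=2)
E
```

```text
n 2 dp [ 0.0019 -0.0097 -0.0196] rv [ 0.04  -0.022 -0.028]
[[0.02, -0.011, -0.014, 0.6, -0.9, 0.2, 100], [0.02, -0.011, -0.014, 0.61, -0.89, 0.21, 100]]
```

step_arm([
  [[0.02, -0.011, -0.014, 0.6, -0.9, 0.2, 100], [0.02, -0.011, -0.014, 0.6, -0.9, 0.2, 100], [0, 0, 0, 0, 0, 0, 100]],
])

```text
clock: 1.4
tool_pos: [0.5051, -0.33, 0.1745]
tcp_rot: [0.608, 1.455, 0.202]
force: [-0.4, 0.8, -1.1]
grip_width: 1.002
```

Run:
```python
from h import *
Rm,L=axes(RYAW,30,-1); rows(HEEL+L[:,2]*.086,Rm,100,n=6)
```

```text
n 6 dp [ 0.0099  0.0376 -0.07  ] rv [ 0.001 -0.004 -0.001]
[[0.0, -0.001, -0.0, 1.34, -0.02, -0.0, 100], [0.0, -0.001, -0.0, 1.34, -0.02, -0.0, 100], [0.0, -0.001, -0.0, 1.34, -0.02, -0.0, 100], [0.0, -0.001, -0.0, 1.34, -0.02, -0.01, 100], [0.0, -0.001, -0.0, 1.34, -0.02, -0.01, 100], [0.0, -0.001, -0.0, 1.34, -0.02, -0.01, 100]]
```

step_arm([
  [[0, 0, 0, 1.3, -0.02, 0, 100], [0, 0, 0, 1.3, -0.02, 0, 100], [0, 0, 0, 1.3, -0.02, 0, 100], [0, 0, 0, 1.3, -0.02, 0, 100], [0, 0, 0, 1.3, -0.02, 0, 100], [0, 0, 0, 1.3, 0, 0, 100], [0, 0, 0, 0, 0, 0, 100]],
])

```text
clock: 1.98
tool_pos: [0.5144, -0.2882, 0.0988]
tcp_rot: [0.611, 1.457, 0.203]
force: [-0.3, 1.3, -0.8]
grip_width: 1.003
```

Run:
```python
from h import *
Rm,L=axes(RYAW,30,-1); rows(HEEL+L[:,2]*.086,Rm,100)
```

```text
n 1 dp [ 0.0007 -0.0041  0.0056] rv [-0.    -0.007 -0.003]
[[-0.0, -0.007, -0.003, -0.68, -0.04, 0.17, 100]]
```

step_arm([
  [[0, -0.007, -0.003, -0.6, 0, 0.17, 100], [0, 0, 0, 0, 0, 0, 60], [0, 0, 0, 0, 0, 0, 0], [0, 0, 0, 0, 0, 0, 0], [0, 0, 0, 0, 0, 0, 0], [0, 0, 0, 0, 0, 0, 0], [0, 0, 0, 0, 0, 0, 0], [0, 0, 0, 0, 0, 0, 0]],
], newtons=90)

```text
clock: 2.65
tool_pos: [0.5162, -0.2933, 0.1062]
tcp_rot: [0.606, 1.449, 0.197]
force: [-0.0, 1.0, -2.2]
grip_width: 0.272
```

Run:
```python
from h import *
from workcell import sensors
st=sensors.read_state();np.savez("grip.npz",pos=st["tool_pos"],rot=st["tcp_rot"])
Rm,L=axes(RYAW,30,-1);Rt=R.from_rotvec(st["tcp_rot"]).as_matrix()
print("heel in tool",(Rt.T@(HEEL-st["tool_pos"])).round(4),"dev",R.from_matrix(Rm.T@Rt).as_rotvec().round(3),st["joint_pos"].round(2))
```

```text
heel in tool [ 0.0878 -0.0001 -0.0017] dev [-0.001 -0.004 -0.002] [-0.89  0.39  1.69  0.43  1.4  -0.77]
```

step_arm([
  [[0, 0, 0, -0.8, 0, 0, 0], [0, 0, 0, -1.2, 0, 0, 0], [0, 0, 0, -1.2, 0, 0, 0], [0, 0, 0, -1.2, 0, 0, 0], [0, 0, 0, -1.2, 0, 0, 0], [0, 0, 0, -1.2, 0, 0, 0], [0, 0, 0, -1.2, 0, 0, 0], [0, 0, 0, -1.2, 0, 0, 0], [0, 0, 0, -1, 0, 0, 0], [0, 0, 0, 0, 0, 0, 0]],
])

```text
clock: 3.48
tool_pos: [0.5005, -0.3496, 0.2061]
tcp_rot: [0.603, 1.447, 0.192]
force: [0.2, -0.2, -1.2]
grip_width: 0.268
```

Run:
```python
from h import *
from workcell import sensors,optics
st=sensors.read_state();print(st["clock"],st["joint_pos"].round(2),st["tool_pos"].round(3),st["grip_width"])
for n in ("scene","wrist"):
    d=optics.capture(n);np.savez(n+"2.npz",**d,pos=st["tool_pos"],rot=st["tcp_rot"]);cv2.imwrite(f"pics/{n}2.png",d["image"])
```

```text
3.4833 [-0.96  0.32  1.57  0.4   1.59 -0.75] [ 0.501 -0.35   0.206] 0.26831843721365295
```

View pics/wrist2.png

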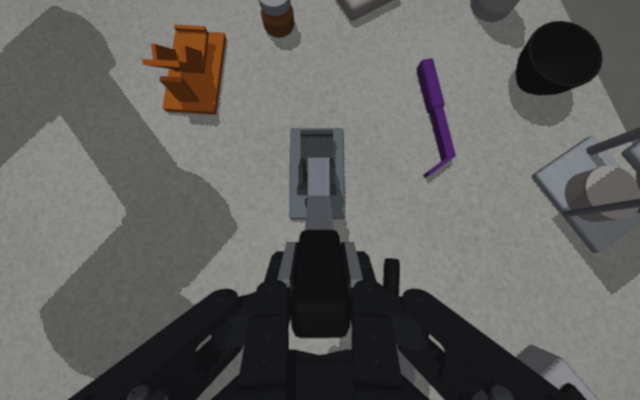

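The lifter is out and firmly held, with its toe at (318,175) above the empty rest. Next I'll measure how the toe and heel sit in the tool frame and plan the carry.

Run:
```python
from h import *
d=dict(np.load("wrist2.npz"));C=world(d);T=d["tool_from_camera"]
P=(C@T[:3,:3].T+T[:3,3])*1000
for v in range(156,232,5): 
    r=P[v,308:331];ok=(abs(r[:,2])<15)&(r[:,0]<120);q=r[ok]
    if len(q): print(v,len(q),q.mean(0).round(1),q[:,2].min().round(1),q[:,2].max().round(1))
# plan: carry poses
g=np.load("grip.npz")
```

```text
161 21 [97.6 32.1  0.3] -8.0 8.7
166 21 [96.  28.2  0.3] -8.0 8.7
171 21 [83.  27.1  0.1] -8.0 8.7
176 21 [92.3 20.5  0.4] -8.0 8.6
181 21 [90.5 16.7  0.4] -8.0 8.7
186 21 [88.7 12.9  0.4] -7.9 8.7
191 21 [86.8  9.2  0.4] -7.9 8.6
196 21 [73.   9.5  0.7] -7.8 8.6
201 22 [71.5  5.9  0.8] -7.3 9.0
206 23 [60.7  5.9  1.2] -7.0 9.4
211 23 [50.8  5.9  1.2] -6.7 9.1
216 23 [41.6  5.8  1.2] -6.3 8.8
221 23 [33.5  5.7  1.2] -6.0 8.5
226 23 [25.4  5.9  1.3] -5.7 8.2
231 23 [12.4  8.7  1.3] -5.2 7.8
```

The toe slope is 25.2° in the tool frame and the heel is 88 mm ahead of the TCP, so the lifter sits as designed. I'll carry it high, clear of the jar, to in front of the ledge.

```bash
cat >> h.py <<'E'
H=.088;LAT=.0003
def bw(p): # base frame mm -> world m
    y=np.radians(BYAW);e=np.array([np.cos(y),np.sin(y),0]);n=np.array([-e[1],e[0],0])
    return BASE+(e*p[0]+n*p[1]+np.array([0,0,p[2]]))/1000
TOE=np.array([H+.0152,.0326,LAT]);REAR=np.array([H-.0025,-.0054,LAT])
def at(tip,lean,pt=None):
    Rm,_=axes(BYAW,lean,-1);return bw(tip)-Rm@(TOE if pt is None else pt),Rm
def where():
    from workcell import sensors
    st=sensors.read_state();Rt=R.from_rotvec(st["tcp_rot"]).as_matrix();y=np.radians(BYAW)
    B=np.array([[np.cos(y),np.sin(y),0],[-np.sin(y),np.cos(y),0],[0,0,1]])
    f=lambda q:(B@(st["tool_pos"]+Rt@q-BASE)*1000).round(1)
    print("t",round(st["clock"],2),"tip",f(TOE),"rear",f(REAR),"lean",np.degrees(np.arccos(-Rt[2,0])).round(1),"F",np.round(st["force"],1),"j",st["joint_pos"].round(2),"w",round(st["grip_width"],3));return st
E
python3 - <<'E'
from h import *
where();rows(*at([-85,0,120],25),0,v=.028)
E
```

```text
t 3.58 tip [-519.1  104.2  130.5] rear [-556.6  122.6  127. ] lean 29.7 F [-0.5  0.5 -2.5] j [-0.96  0.33  1.57  0.4   1.59 -0.75] w 0.271
n 17 dp [ 0.0584  0.4502 -0.0042] rv [-0.403  0.213 -0.08 ]
[[-0.024, 0.013, -0.005, 1.33, 2.28, -0.38, 0], [-0.024, 0.013, -0.005, 1.32, 2.3, -0.31, 0], [-0.024, 0.013, -0.005, 1.32, 2.31, -0.24, 0], [-0.024, 0.013, -0.005, 1.31, 2.32, -0.17, 0], [-0.024, 0.013, -0.005, 1.3, 2.33, -0.1, 0], [-0.024, 0.013, -0.005, 1.29, 2.34, -0.03, 0], [-0.024, 0.013, -0.005, 1.28, 2.34, 0.05, 0], [-0.024, 0.013, -0.005, 1.27, 2.35, 0.12, 0], [-0.024, 0.013, -0.005, 1.25, 2.35, 0.19, 0], [-0.024, 0.013, -0.005, 1.24, 2.35, 0.26, 0], [-0.024, 0.013, -0.005, 1.22, 2.35, 0.33, 0], [-0.024, 0.013, -0.005, 1.21, 2.35, 0.4, 0]]
[[-0.024, 0.013, -0.005, 1.19, 2.34, 0.47, 0], [-0.024, 0.013, -0.005, 1.17, 2.34, 0.54, 0], [-0.024, 0.013, -0.005, 1.16, 2.33, 0.61, 0], [-0.024, 0.013, -0.005, 1.14, 2.32, 0.68, 0], [-0.024, 0.013, -0.005, 1.12, 2.31, 0.75, 0]]
```

step_arm([
  [[-0.024, 0.013, -0.005, 1.3, 2.28, -0.38, 0], [-0.024, 0.013, -0.005, 1.3, 2.3, -0.3, 0], [-0.024, 0.013, -0.005, 1.3, 2.3, -0.24, 0], [-0.024, 0.013, -0.005, 1.3, 2.3, -0.17, 0], [-0.024, 0.013, -0.005, 1.3, 2.33, -0.1, 0], [-0.024, 0.013, -0.005, 1.3, 2.34, -0.03, 0], [-0.024, 0.013, -0.005, 1.28, 2.34, 0.05, 0], [-0.024, 0.013, -0.005, 1.27, 2.35, 0.12, 0], [-0.024, 0.013, -0.005, 1.25, 2.35, 0.2, 0], [-0.024, 0.013, -0.005, 1.24, 2.35, 0.26, 0], [-0.024, 0.013, -0.005, 1.22, 2.35, 0.33, 0], [-0.024, 0.013, -0.005, 1.2, 2.35, 0.4, 0]],
])

```text
clock: 4.58
tool_pos: [0.5329, -0.0139, 0.1894]
tcp_rot: [0.321, 1.571, 0.417]
force: [-0.2, -0.4, -2.1]
grip_width: 0.27
```

Run:
```python
from h import *
where();rows(*at([-85,0,100],25),0,v=.028)
```

```text
t 4.58 tip [-192.2   38.8  112.1] rear [-233.8   43.8  110.7] lean 26.9 F [-0.2 -0.4 -2.1] j [-0.43  0.11  1.85  0.4   1.45 -0.6 ] w 0.27
n 5 dp [ 0.0257  0.116  -0.0097] rv [-0.113  0.036 -0.034]
[[-0.023, 0.007, -0.007, 1.19, 1.95, 0.67, 0], [-0.023, 0.007, -0.007, 1.18, 1.94, 0.72, 0], [-0.023, 0.007, -0.007, 1.16, 1.94, 0.77, 0], [-0.023, 0.007, -0.007, 1.14, 1.93, 0.82, 0], [-0.023, 0.007, -0.007, 1.12, 1.91, 0.88, 0]]
```

step_arm([
  [[-0.023, 0.007, -0.007, 1.2, 1.95, 0.67, 0], [-0.023, 0.007, -0.007, 1.2, 1.94, 0.72, 0], [-0.023, 0.007, -0.007, 1.15, 1.94, 0.77, 0], [-0.023, 0.007, -0.007, 1.15, 1.93, 0.8, 0], [-0.023, 0.007, -0.007, 1.1, 1.9, 0.88, 0], [0, 0, 0, 0, 0, 0, 0]],
])

```text
clock: 5.08
tool_pos: [0.5522, 0.1161, 0.1731]
tcp_rot: [0.192, 1.591, 0.5]
force: [-0.4, -0.3, -1.7]
grip_width: 0.271
```

Run:
```python
from h import *
from workcell import optics
st=where();rows(*at([-85,0,40],25),0,v=.02)
d=optics.capture("wrist");np.savez("w3.npz",**d,pos=st["tool_pos"],rot=st["tcp_rot"]);cv2.imwrite("pics/w3.png",d["image"])
```

```text
t 5.08 tip [-69.8   5.7  93.7] rear [-111.7    5.    93.5] lean 25.3 F [-0.4 -0.3 -1.7] j [-0.18  0.16  1.81  0.41  1.37 -0.5 ] w 0.271
n 3 dp [ 0.0063 -0.014  -0.0534] rv [ 0.011 -0.016 -0.004]
[[0.004, -0.005, -0.001, 1.4, -1.21, 0.13, 0], [0.004, -0.005, -0.001, 1.4, -1.21, 0.13, 0], [0.004, -0.005, -0.001, 1.4, -1.2, 0.12, 0]]
```

View pics/w3.png

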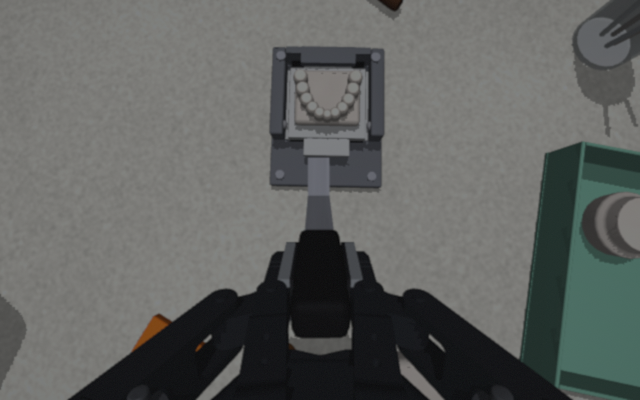

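The view shows the base square to the tool. The lip is at (326,148), the plate is seated, and the toe tip at (318,158) is slightly left of the lip centre, as computed. I'll measure the base from here.

Run:
```python
from h import *
d=dict(np.load("w3.npz"));C=world(d);T=d["tool_from_camera"]
W=R.from_rotvec(d["rot"]).apply((C.reshape(-1,3)@T[:3,:3].T+T[:3,3])).reshape(400,640,3)+d["pos"]
y=np.radians(BYAW);e=np.array([np.cos(y),np.sin(y)]);n=np.array([-e[1],e[0]])
q=W[...,:2]-BASE[:2];P=np.stack([q@e*1000,q@n*1000,W[...,2]*1000],-1)
s=np.s_[40:195,262:392];p=P[s]
def rect(nm,m):
    m=cv2.morphologyEx(m.astype(np.uint8),cv2.MORPH_OPEN,np.ones((3,3)))
    k,l,st,c=cv2.connectedComponentsWithStats(m);j=1+np.argmax(st[1:,4]);a=p[l==j]
    r=cv2.minAreaRect(a[:,:2].astype(np.float32));print(nm,len(a),np.round(r[0],1),np.round(r[1],1),round(r[2],1),"z",np.median(a[:,2]).round(1),"x",np.percentile(a[:,0],[1,99]).round(1),"y",np.percentile(a[:,1],[1,99]).round(1))
z=p[...,2]
rect("base",(z>6)&(z<70)&(p[...,0]>-100))
rect("ledge",(z>8)&(z<16)&(p[...,0]<-20))
g=d["image"][s].mean(2)
rect("lip",(z>24)&(z<34)&(p[...,0]<-32)&(p[...,0]>-60))
print("table",P[200,250].round(1), "toe",P[158,318].round(1),P[163,318].round(1))
```

```text
base 15064 [-5.4 -1.4] [128.2 152.9] 89.5 z 31.1 x [-80.2  68.5] y [-62.3  59.9]
ledge 2095 [-54.7 -35.1] [60.1 54.1] 89.7 z 11.4 x [-81.3 -29.9] y [-64.8  -5.5]
lip 795 [-41.4  -0.8] [49.6 18.8] 89.7 z 28.3 x [-50.7 -32.3] y [-25.3  23.7]
table [-98.1  86.5  -1.2] toe [-70.9   5.9  98.8] [-74.9   5.8  97.8]
```

```bash
python3 - <<'E'
import re,numpy as np
y=np.radians(100.5);e=np.array([np.cos(y),np.sin(y)]);n=np.array([-e[1],e[0]])
b=np.array([.530,.2577])+e*-.0012+n*-.0011
s=open("h.py").read();s=re.sub(r"^BASE=.*$",f"BASE=np.array([{b[0]:.4f},{b[1]:.4f},0]);BYAW=100.1",s,flags=re.M);open("h.py","w").write(s)
E
python3 - <<'E'
from h import *
where();rows(*at([-70,0,45],25),0,v=.015)
E
```

```text
t 5.13 tip [-70.    6.9  93.3] rear [-111.9    5.9   93.1] lean 25.2 F [-1.4  0.5 -2.2] j [-0.18  0.16  1.81  0.41  1.37 -0.5 ] w 0.267
n 4 dp [ 0.0042  0.001  -0.048 ] rv [ 0.016 -0.019 -0.003]
[[0.004, -0.005, -0.001, 1.09, -0.51, 0.12, 0], [0.004, -0.005, -0.001, 1.09, -0.51, 0.12, 0], [0.004, -0.005, -0.001, 1.09, -0.5, 0.12, 0], [0.004, -0.005, -0.001, 1.09, -0.5, 0.11, 0]]
```

step_arm([
  [[0.004, -0.005, -0.001, 1.1, -0.5, 0.12, 0], [0.004, -0.005, -0.001, 1.1, -0.5, 0.12, 0], [0.004, -0.005, -0.001, 1.1, -0.5, 0.12, 0], [0.004, -0.005, -0.001, 1.1, -0.5, 0.12, 0], [0, 0, 0, 0, 0, 0, 0]],
])

```text
clock: 5.55
tool_pos: [0.5538, 0.1147, 0.1204]
tcp_rot: [0.207, 1.581, 0.478]
force: [-0.5, -0.3, -1.9]
grip_width: 0.267
```

Run:
```python
from h import *
where();rows(*at([-65,0,20],25),0,v=.008)
```

```text
t 5.55 tip [-70.6   2.7  40.6] rear [-112.5    2.7   40.6] lean 25.0 F [-0.5 -0.3 -1.9] j [-0.18  0.23  1.84  0.43  1.26 -0.53] w 0.267
n 3 dp [ 0.0015  0.0059 -0.0206] rv [-0.003 -0.003  0.001]
[[-0.001, -0.001, 0.0, 0.7, -0.12, 0.09, 0], [-0.001, -0.001, 0.0, 0.7, -0.12, 0.08, 0], [-0.001, -0.001, 0.0, 0.7, -0.12, 0.08, 0]]
```

step_arm([
  [[-0.001, -0.001, 0, 0.7, -0.12, 0.09, 0], [-0.001, -0.001, 0, 0.7, -0.12, 0.09, 0], [-0.001, -0.001, 0, 0.6, -0.1, 0.08, 0], [0, 0, 0, 0, 0, 0, 0]],
])

```text
clock: 5.88
tool_pos: [0.555, 0.1192, 0.0992]
tcp_rot: [0.208, 1.578, 0.478]
force: [-1.1, 0.5, -1.7]
grip_width: 0.268
```

Run:
```python
from h import *
where();rows(*at([-65,0,14],25),0,v=.002)
```

```text
t 5.88 tip [-66.4   0.4  19.5] rear [-108.3    0.4   19.5] lean 25.0 F [-1.1  0.5 -1.7] j [-0.17  0.26  1.85  0.44  1.22 -0.54] w 0.268
n 3 dp [ 0.0002  0.0014 -0.0055] rv [-0.002  0.     0.   ]
[[-0.001, 0.0, 0.0, 0.18, -0.04, 0.01, 0], [-0.001, 0.0, 0.0, 0.18, -0.04, 0.01, 0], [-0.001, 0.0, 0.0, 0.18, -0.04, 0.01, 0]]
```

step_arm([
  [[0, 0, 0, 0.18, -0.08, 0, 0], [0, 0, 0, 0.18, -0.08, 0, 0], [0, 0, 0, 0.14, -0.06, 0, 0], [0, 0, 0, 0.09, -0.04, 0, 0], [0, 0, 0, 0, 0, 0, 0]],
])

```text
clock: 6.3
tool_pos: [0.5559, 0.1193, 0.0933]
tcp_rot: [0.207, 1.576, 0.478]
force: [0.0, 0.4, -1.2]
grip_width: 0.271
```

Run:
```python
from h import *
where()
```

```text
t 6.3 tip [-66.5  -0.7  13.5] rear [-108.4   -0.6   13.5] lean 25.0 F [ 0.   0.4 -1.2] j [-0.17  0.27  1.85  0.44  1.21 -0.54] w 0.271
```

Now I'll touch the ledge gently to calibrate the height.

step_arm([
  [[0, 0, 0, 0.09, -0.04, 0, 0], [0, 0, 0, 0, 0, 0, 0]],
])

```text
clock: 6.47
tool_pos: [0.5562, 0.1193, 0.0926]
tcp_rot: [0.207, 1.575, 0.478]
force: [-0.5, 0.5, -1.7]
grip_width: 0.268
```

step_arm([
  [[0, 0, 0, 0.09, -0.04, 0, 0], [0, 0, 0, 0, 0, 0, 0]],
])

```text
clock: 6.63
tool_pos: [0.5564, 0.1193, 0.0917]
tcp_rot: [0.206, 1.575, 0.478]
force: [0.0, 0.7, -0.9]
grip_width: 0.272
```

step_arm([
  [[0, 0, 0, 0.09, -0.04, 0, 0], [0, 0, 0, 0, 0, 0, 0]],
])

```text
clock: 6.8
tool_pos: [0.5569, 0.1192, 0.0914]
tcp_rot: [0.206, 1.574, 0.478]
force: [0.7, -0.2, -0.8]
grip_width: 0.268
```

step_arm([
  [[0, 0, 0, 0.09, -0.04, 0, 0], [0, 0, 0, 0, 0, 0, 0]],
])

```text
clock: 6.97
tool_pos: [0.5573, 0.119, 0.0914]
tcp_rot: [0.206, 1.574, 0.479]
force: [-0.1, -0.2, 0.3]
grip_width: 0.267
```

Run:
```python
from h import *
from workcell import optics
st=where();rows(*at([-55,0,13.5],25),0,v=.004)
d=optics.capture("wrist");cv2.imwrite("pics/w4.png",cv2.resize(d["image"][120:230,250:400],None,fx=5,fy=5,interpolation=cv2.INTER_CUBIC))
```

```text
t 6.97 tip [-67.   -2.2  11.6] rear [-108.9   -2.1   11.6] lean 25.0 F [-0.1 -0.2  0.3] j [-0.17  0.28  1.85  0.44  1.21 -0.55] w 0.267
n 4 dp [-0.0038  0.0115  0.0019] rv [0.001 0.004 0.001]
[[0.0, 0.001, 0.0, 0.08, 0.29, -0.04, 0], [0.0, 0.001, 0.0, 0.08, 0.29, -0.04, 0], [0.0, 0.001, 0.0, 0.08, 0.29, -0.04, 0], [0.0, 0.001, 0.0, 0.08, 0.29, -0.04, 0]]
```

Contact came at an estimated height of 11.6 mm, against the nominal 12, so the height is confirmed. I'll raise 2 mm and slide in.

step_arm([
  [[0, 0, 0, -0.18, 0.08, -0.1, 0], [0, 0, 0, 0.1, 0.25, -0.1, 0], [0, 0, 0, 0.1, 0.3, 0, 0], [0, 0, 0, 0.1, 0.3, 0, 0], [0, 0, 0, 0, 0, 0, 0]],
])

```text
clock: 7.43
tool_pos: [0.5528, 0.1284, 0.0931]
tcp_rot: [0.206, 1.574, 0.478]
force: [0.0, 0.3, -1.0]
grip_width: 0.269
```

Run:
```python
from h import *
where();rows(*at([-34,0,13.8],25),0,v=.004)
```

```text
t 7.43 tip [-57.    0.7  13.2] rear [-98.9   0.7  13.3] lean 24.9 F [ 0.   0.3 -1. ] j [-0.16  0.27  1.86  0.44  1.2  -0.53] w 0.269
n 6 dp [-0.003   0.0227  0.0005] rv [-0.     0.004  0.001]
[[-0.0, 0.001, 0.0, 0.15, 0.35, 0.02, 0], [-0.0, 0.001, 0.0, 0.15, 0.35, 0.02, 0], [-0.0, 0.001, 0.0, 0.15, 0.35, 0.02, 0], [-0.0, 0.001, 0.0, 0.15, 0.35, 0.02, 0], [-0.0, 0.001, 0.0, 0.15, 0.35, 0.02, 0], [-0.0, 0.001, 0.0, 0.15, 0.35, 0.02, 0]]
```

step_arm([
  [[0, 0, 0, 0.14, 0.36, 0.02, 0], [0, 0, 0, 0.15, 0.35, 0.02, 0], [0, 0, 0, 0.15, 0.35, 0.02, 0], [0, 0, 0, 0, 0, 0, 0]],
])

```text
clock: 7.77
tool_pos: [0.5508, 0.1415, 0.0932]
tcp_rot: [0.206, 1.575, 0.478]
force: [-0.4, 0.5, -1.5]
grip_width: 0.269
```

Run:
```python
from h import *
where();rows(*at([-34,0,13.8],25),0,v=.004)
```

```text
t 7.77 tip [-43.8   0.4  13.4] rear [-85.7   0.5  13.4] lean 24.9 F [-0.4  0.5 -1.5] j [-0.14  0.26  1.86  0.45  1.19 -0.52] w 0.269
n 3 dp [-0.001   0.0097  0.0003] rv [-0.     0.003  0.001]
[[-0.0, 0.001, 0.0, 0.13, 0.3, 0.02, 0], [-0.0, 0.001, 0.0, 0.13, 0.3, 0.02, 0], [-0.0, 0.001, 0.0, 0.13, 0.3, 0.02, 0]]
```

Tip is 6 mm under the lip with no contact force. I'll continue in.

step_arm([
  [[0, 0, 0, 0.13, 0.3, 0.02, 0], [0, 0, 0, 0.13, 0.3, 0.02, 0], [0, 0, 0, 0.08, 0.2, 0.02, 0], [0, 0, 0, 0, 0, 0, 0]],
])

```text
clock: 8.1
tool_pos: [0.5497, 0.1513, 0.0935]
tcp_rot: [0.206, 1.575, 0.479]
force: [1.0, -1.2, -1.0]
grip_width: 0.269
```

Run:
```python
from h import *
from workcell import optics
st=where();rows(*at([-34,0,12],25),0,v=.004)
d=optics.capture("wrist");cv2.imwrite("pics/w5.png",cv2.resize(d["image"][20:240,240:410],None,fx=2.7,fy=2.7,interpolation=cv2.INTER_CUBIC))
```

```text
t 8.1 tip [-33.9  -0.2  13.7] rear [-75.8  -0.2  13.7] lean 24.9 F [ 1.  -1.2 -1. ] j [-0.12  0.26  1.86  0.45  1.19 -0.5 ] w 0.269
n 1 dp [ 0.0001 -0.0002 -0.0018] rv [0.    0.003 0.001]
[[0.0, 0.003, 0.001, 0.15, -0.09, 0.0, 0]]
```

View pics/w5.png

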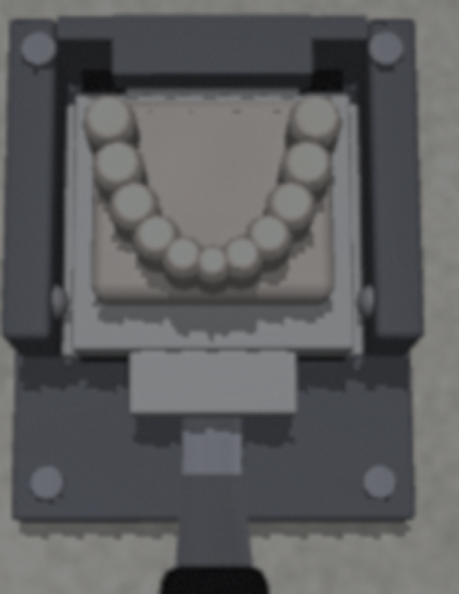

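The toe is centred under the lip: it enters at crop (212,420), with the lip spanning 130–297. Now I'll lever about the toe's rear edge.

```bash
cat >> h.py <<'E'
def arc(l1,pivot=(-75.5,0,12.3),step=2.5):
    """first row to take from here toward the pivot pose, then even arc rows"""
    st=where();Rt=R.from_rotvec(st["tcp_rot"]).as_matrix();l0=np.degrees(np.arccos(-Rt[2,0]))
    n=max(1,int(round(abs(l1-l0)/step)))
    pos,Ro=np.array(st["tool_pos"]),Rt
    for k in range(1,n+1):
        p,Rm=at(np.array(pivot),l0+(l1-l0)*k/n,REAR)
        print([*R.from_matrix(Ro.T@Rm).as_rotvec().round(3).tolist(),*((Ro.T@(p-pos))*100).round(2).tolist(),0]);pos,Ro=p,Rm
E
python3 -c "
from h import *
arc(35)"
```

```text
t 8.15 tip [-34.1  -0.3  13.7] rear [-76.   -0.2  13.7] lean 24.9 F [-0.3  0.5 -1.7] j [-0.12  0.26  1.86  0.45  1.19 -0.5 ] w 0.263
[0.0, 0.003, 0.044, 0.13, -0.39, 0.0, 0]
[0.0, -0.0, 0.044, -0.02, -0.38, -0.0, 0]
[-0.0, 0.0, 0.044, -0.02, -0.38, 0.0, 0]
[0.0, -0.0, 0.044, -0.02, -0.38, -0.0, 0]
```

step_arm([
  [[0, 0.003, 0.044, 0.13, -0.39, 0, 0], [0, 0, 0.044, -0.02, -0.38, 0, 0], [0, 0, 0.044, -0.02, -0.38, 0, 0], [0, 0, 0.044, -0.02, -0.38, 0, 0], [0, 0, 0, 0, 0, 0, 0]],
], newtons=110)

```text
clock: 8.57
tool_pos: [0.5517, 0.1389, 0.0841]
tcp_rot: [0.348, 1.566, 0.622]
force: [-0.4, 1.5, 2.8]
grip_width: 0.264
```

```bash
python3 -c "
from h import *
arc(45)"
```

```text
t 8.57 tip [-33.3   0.4  18.7] rear [-74.6   0.3  11.2] lean 35.3 F [-0.4  1.5  2.8] j [-0.21  0.33  1.85  0.59  1.28 -0.65] w 0.264
[0.003, -0.0, 0.042, -0.16, -0.37, 0.03, 0]
[-0.0, 0.0, 0.042, -0.02, -0.36, 0.0, 0]
[0.0, -0.0, 0.042, -0.02, -0.36, -0.0, 0]
[-0.0, 0.0, 0.042, -0.02, -0.36, -0.0, 0]
```

step_arm([
  [[0.003, 0, 0.042, -0.12, -0.37, 0, 0], [0, 0, 0.042, -0.03, -0.36, 0, 0], [0, 0, 0.042, -0.03, -0.36, 0, 0], [0, 0, 0.042, -0.03, -0.36, 0, 0], [0, 0, 0, 0, 0, 0, 0]],
])

```text
clock: 8.98
tool_pos: [0.5536, 0.1267, 0.0756]
tcp_rot: [0.485, 1.548, 0.749]
force: [-0.8, 1.4, -0.3]
grip_width: 0.266
```

```bash
python3 -c "
from h import *
arc(55)"
```

```text
t 8.98 tip [-36.    0.6  25.5] rear [-75.4   0.6  11.2] lean 44.9 F [-0.8  1.4 -0.3] j [-0.28  0.41  1.82  0.7   1.38 -0.76] w 0.266
[-0.0, -0.001, 0.044, -0.1, -0.31, 0.05, 0]
[0.0, 0.0, 0.044, -0.02, -0.38, 0.0, 0]
[-0.0, -0.0, 0.044, -0.02, -0.38, 0.0, 0]
[0.0, 0.0, 0.044, -0.02, -0.38, 0.0, 0]
```

```bash
cat > chk.py <<'E'
from h import *
from workcell import sensors,optics
import sys
y=np.radians(BYAW);e=np.array([np.cos(y),np.sin(y)]);n=np.array([-e[1],e[0]])
for nm in sys.argv[1:]:
    st=sensors.read_state();d=optics.capture(nm);C=world(d)
    if nm=="wrist":
        T=d["tool_from_camera"];C=R.from_rotvec(st["tcp_rot"]).apply(C.reshape(-1,3)@T[:3,:3].T+T[:3,3]).reshape(400,640,3)+st["tool_pos"]
    q=C[...,:2]-BASE[:2];x=q@e*1000;l=q@n*1000;z=C[...,2]*1000
    g=d["image"].mean(2)
    for k,m in dict(lip=(abs(l)<22)&(x>-46)&(x<-35),left=(abs(l-40)<4)&(x>-29)&(x<-22),right=(abs(l+40)<4)&(x>-29)&(x<-22),cheek=(abs(abs(l)-58)<4)&(x>0)&(x<50)).items():
        v=z[m&(z>5)&(z<80)];print(nm,k,len(v),np.percentile(v,[20,50,80]).round(1) if len(v) else "")
    cv2.imwrite(f"pics/{nm}_{st['clock']:.1f}.png",d["image"])
E
python3 chk.py wrist top
```

```text
wrist lip 853 [11.4 40.4 41.5]
wrist left 85 [19.9 33.  39.4]
wrist right 117 [19.7 21.4 43. ]
wrist cheek 661 [34.7 35.1 35.6]
top lip 117 [41.2 43.6 45.8]
top left 25 [13.2 37.  43.1]
top right 19 [14.7 37.  45.6]
top cheek 152 [34.6 36.2 38.1]
```

The lip's top is at about 41–45 mm, against 29 when seated, and the corners are up about 12 mm. I'll lever a little more, then lower and see whether it holds.

step_arm([
  [[0, 0, 0.044, -0.06, -0.36, 0, 0], [0, 0, 0.044, -0.02, -0.38, 0, 0], [0, 0, 0, 0, 0, 0, 0], [0, 0, 0, 0, 0, 0, 0]],
])

```text
clock: 9.42
tool_pos: [0.5555, 0.1224, 0.0731]
tcp_rot: [0.54, 1.535, 0.813]
force: [0.3, -0.2, -2.0]
grip_width: 0.265
```

```bash
python3 chk.py wrist; python3 -c "
from h import *
arc(28,step=3)"
```

```text
wrist lip 784 [11.4 42.4 43.4]
wrist left 104 [19.5 20.8 42.2]
wrist right 100 [19.6 21.1 43.4]
wrist cheek 572 [34.7 35.2 35.6]
t 9.47 tip [-36.8  -0.   30.5] rear [-75.   -0.4  13.3] lean 49.3 F [-0.8 -0.5 -1.5] j [-0.3   0.46  1.8   0.74  1.43 -0.81] w 0.266
[0.007, -0.003, -0.053, 0.07, 0.35, -0.06, 0]
[-0.0, -0.0, -0.053, 0.04, 0.45, 0.0, 0]
[0.0, 0.0, -0.053, 0.04, 0.45, 0.0, 0]
[-0.0, 0.0, -0.053, 0.04, 0.45, -0.0, 0]
[0.0, -0.0, -0.053, 0.04, 0.45, 0.0, 0]
[-0.0, -0.0, -0.053, 0.04, 0.45, -0.0, 0]
[0.0, 0.0, -0.053, 0.04, 0.45, 0.0, 0]
```

step_arm([
  [[0.005, -0.003, -0.053, 0.05, 0.4, -0.04, 0], [0, 0, -0.053, 0.03, 0.45, 0, 0], [0, 0, -0.053, 0.03, 0.45, 0, 0], [0, 0, -0.053, 0.03, 0.45, 0, 0], [0, 0, -0.053, 0.03, 0.45, 0, 0], [0, 0, -0.053, 0.02, 0.45, 0, 0], [0, 0, 0, 0, 0, 0, 0]],
])

```text
clock: 10.05
tool_pos: [0.5519, 0.1462, 0.0939]
tcp_rot: [0.267, 1.566, 0.547]
force: [0.3, 0.1, -1.4]
grip_width: 0.263
```

```bash
python3 chk.py wrist; python3 -c "
from h import *
where();rows(*at([-75,0,22],30),0,v=.006)"
```

```text
wrist lip 852 [41.8 42.8 43.6]
wrist left 93 [20.  41.1 42.4]
wrist right 104 [20.1 42.8 43.8]
wrist cheek 952 [34.7 35.2 35.8]
t 10.1 tip [-33.3  -1.5  20. ] rear [-75.1  -1.7  16.5] lean 29.7 F [ 0.6 -0.2 -1.9] j [-0.16  0.29  1.85  0.52  1.23 -0.58] w 0.269
n 8 dp [ 0.0063 -0.0415  0.0017] rv [0.006 0.006 0.005]
[[0.001, 0.001, 0.001, -0.28, -0.45, -0.02, 0], [0.001, 0.001, 0.001, -0.28, -0.45, -0.01, 0], [0.001, 0.001, 0.001, -0.28, -0.45, -0.01, 0], [0.001, 0.001, 0.001, -0.28, -0.45, -0.01, 0], [0.001, 0.001, 0.001, -0.28, -0.44, -0.01, 0], [0.001, 0.001, 0.001, -0.28, -0.44, -0.01, 0], [0.001, 0.001, 0.001, -0.28, -0.44, -0.01, 0], [0.001, 0.001, 0.001, -0.28, -0.44, -0.01, 0]]
```

With the toe 10 mm below the lip, the plate stays up at 43 mm. I'll withdraw.

step_arm([
  [[0, 0, 0, -0.27, -0.45, 0, 0], [0, 0, 0, -0.28, -0.45, -0.01, 0], [0, 0, 0, -0.28, -0.45, -0.01, 0], [0, 0, 0, -0.28, -0.45, -0.01, 0], [0, 0, 0, -0.4, -0.7, 0, 0], [0, 0, 0, -0.5, -0.9, 0, 0], [0, 0, 0, -0.5, -0.9, 0, 0], [0, 0, 0, 0, 0, 0, 0]],
])

```text
clock: 10.77
tool_pos: [0.5608, 0.089, 0.092]
tcp_rot: [0.274, 1.568, 0.547]
force: [0.0, 0.7, -1.1]
grip_width: 0.266
```

```bash
python3 chk.py wrist top
cat >> h.py <<'E'
def rest(s,off=(0,0,0)):
    """tool pose with the heel s m out of its place along the shank"""
    g=np.load("grip.npz");Rm=R.from_rotvec(g["rot"]).as_matrix();return g["pos"]-Rm[:,0]*s+np.array(off),Rm
E
python3 -c "
from h import *
st=where();p=st['tool_pos'].copy();p[2]=.215;p[1]-=.02;rows(p,R.from_rotvec(st['tcp_rot']).as_matrix(),0)"
```

```text
wrist lip 1111 [11.2 42.  43.3]
wrist left 117 [19.7 35.5 42.2]
wrist right 123 [19.7 21.1 43.3]
wrist cheek 843 [34.7 35.2 35.7]
top lip 128 [15.  44.2 45.9]
top left 23 [16.6 37.  42.7]
top right 22 [13.5 37.9 44.3]
top cheek 151 [34.7 36.  37.8]
t 10.87 tip [-89.   -0.   18.9] rear [-1.307e+02 -1.000e-01  1.520e+01] lean 29.9 F [-0.2  0.4 -1.8] j [-0.25  0.31  1.83  0.5   1.27 -0.65] w 0.266
n 5 dp [ 0.    -0.02   0.123] rv [-0.  0.  0.]
[[-0.0, 0.0, 0.0, -2.33, 0.89, -0.06, 0], [-0.0, 0.0, 0.0, -2.33, 0.89, -0.06, 0], [-0.0, 0.0, 0.0, -2.33, 0.89, -0.06, 0], [-0.0, 0.0, 0.0, -2.33, 0.89, -0.06, 0], [-0.0, 0.0, 0.0, -2.33, 0.89, -0.06, 0]]
```

The lifter is clear and the plate stays up on its own. Next I'll raise it and carry it back.

step_arm([
  [[0, 0, 0, -2.3, 0.9, 0, 0], [0, 0, 0, -2.3, 0.9, 0, 0], [0, 0, 0, -2.3, 0.9, 0, 0], [0, 0, 0, -2.3, 0.9, 0, 0], [0, 0, 0, -2.3, 0.9, 0, 0]],
])

```text
clock: 11.28
tool_pos: [0.5574, 0.0744, 0.2108]
tcp_rot: [0.282, 1.585, 0.553]
force: [1.1, -0.9, -1.5]
grip_width: 0.266
```

```bash
python3 -c "
from h import *
where();rows(*rest(.11),0,v=.03)"
```

```text
t 11.28 tip [-103.7    7.1  138.3] rear [-145.4    7.1  134.3] lean 30.4 F [ 1.1 -0.9 -1.5] j [-0.28  0.15  1.77  0.47  1.49 -0.56] w 0.266
n 15 dp [-0.0562 -0.4203 -0.0092] rv [ 0.382 -0.24  -0.007]
[[0.025, -0.016, -0.0, -1.3, -2.36, -0.87, 0], [0.025, -0.016, -0.0, -1.31, -2.38, -0.79, 0], [0.025, -0.016, -0.0, -1.32, -2.4, -0.7, 0], [0.025, -0.016, -0.0, -1.33, -2.42, -0.62, 0], [0.025, -0.016, -0.0, -1.34, -2.43, -0.54, 0], [0.025, -0.016, -0.0, -1.35, -2.44, -0.45, 0], [0.025, -0.016, -0.0, -1.35, -2.46, -0.37, 0], [0.025, -0.016, -0.0, -1.36, -2.46, -0.29, 0], [0.025, -0.016, -0.0, -1.36, -2.47, -0.2, 0], [0.025, -0.016, -0.0, -1.36, -2.48, -0.12, 0], [0.025, -0.016, -0.0, -1.36, -2.48, -0.03, 0], [0.025, -0.016, -0.0, -1.36, -2.48, 0.05, 0]]
[[0.025, -0.016, -0.0, -1.36, -2.48, 0.14, 0], [0.025, -0.016, -0.0, -1.35, -2.47, 0.22, 0], [0.025, -0.016, -0.0, -1.35, -2.47, 0.31, 0]]
```

step_arm([
  [[0.025, -0.016, 0, -1.3, -2.36, -0.87, 0], [0.025, -0.016, 0, -1.3, -2.38, -0.79, 0], [0.025, -0.016, 0, -1.3, -2.4, -0.7, 0], [0.025, -0.016, 0, -1.3, -2.4, -0.6, 0], [0.025, -0.016, 0, -1.35, -2.43, -0.54, 0], [0.025, -0.016, 0, -1.35, -2.44, -0.45, 0], [0.025, -0.016, 0, -1.35, -2.46, -0.37, 0], [0.025, -0.016, 0, -1.35, -2.46, -0.3, 0], [0.025, -0.016, 0, -1.35, -2.47, -0.2, 0], [0.025, -0.016, 0, -1.35, -2.48, -0.1, 0], [0.025, -0.016, 0, -1.35, -2.48, 0, 0], [0.025, -0.016, 0, -1.35, -2.48, 0.05, 0]],
])

```text
clock: 12.28
tool_pos: [0.5152, -0.2666, 0.2105]
tcp_rot: [0.541, 1.462, 0.28]
force: [-0.4, 0.2, -1.3]
grip_width: 0.266
```

```bash
python3 -c "
from h import *
rows(*rest(.11),0,v=.025)"
```

```text
n 4 dp [-0.014  -0.0794 -0.009 ] rv [ 0.089 -0.034 -0.012]
[[0.022, -0.009, -0.003, -0.83, -1.85, 0.0, 0], [0.022, -0.009, -0.003, -0.82, -1.85, 0.05, 0], [0.022, -0.009, -0.003, -0.82, -1.85, 0.1, 0], [0.022, -0.009, -0.003, -0.81, -1.85, 0.14, 0]]
```

step_arm([
  [[0.022, -0.009, -0.003, -0.8, -1.85, 0, 0], [0.022, -0.009, -0.003, -0.8, -1.85, 0.05, 0], [0.022, -0.009, -0.003, -0.8, -1.85, 0.1, 0], [0.022, -0.009, -0.003, -0.8, -1.8, 0.15, 0], [0, 0, 0, 0, 0, 0, 0]],
])

```text
clock: 12.7
tool_pos: [0.4994, -0.3524, 0.1999]
tcp_rot: [0.612, 1.445, 0.188]
force: [0.0, 0.0, -1.1]
grip_width: 0.267
```

Run:
```python
from h import *
from workcell import optics
st=where();rows(*rest(.09),0,v=.025)
d=optics.capture("wrist");C=world(d);T=d["tool_from_camera"];P=(C@T[:3,:3].T+T[:3,3])*1000
for v in (156,161,166,171,176,181,186,191,196,206,216):
    r=P[v,305:335];q=r[(abs(r[:,2])<15)&(r[:,0]<115)]
    if len(q): print(v,len(q),np.median(q,0).round(1))
Rt=R.from_rotvec(st["tcp_rot"]);W=Rt.apply(P.reshape(-1,3)/1000).reshape(400,640,3)+st["tool_pos"]
y=np.radians(RYAW);e=np.array([np.cos(y),np.sin(y)]);n=np.array([-e[1],e[0]]);q=W[...,:2]-HEEL[:2]
L=np.stack([q@e,q@n,W[...,2]],-1)*1000;s=np.s_[100:240,270:370];p=L[s]
f=p[(p[...,2]>4)&(p[...,2]<14)&(abs(p[...,0])<75)&(abs(p[...,1])<50)];r=cv2.minAreaRect(f[:,:2].astype(np.float32));print("foot",r)
cv2.imwrite("pics/w6.png",d["image"])
```

```text
t 12.7 tip [-522.9  102.4  126.6] rear [-560.4  120.9  123.1] lean 29.8 F [ 0.   0.  -1.1] j [-0.97  0.33  1.57  0.4   1.58 -0.75] w 0.267
n 1 dp [ 0.0045  0.016  -0.0157] rv [-0.008  0.006  0.001]
[[-0.008, 0.006, 0.001, 2.19, 0.66, -0.02, 0]]
161 21 [97.7 32.1  0.3]
166 21 [95.9 28.2  0.3]
171 21 [94.3 24.3  0.4]
176 21 [92.5 20.5  0.4]
181 21 [90.5 16.7  0.4]
186 21 [88.9 12.9  0.4]
191 21 [86.9  9.1  0.4]
196 21 [83.2  6.   1.2]
206 24 [61.   5.8  0.9]
216 26 [41.6  5.9  0.9]
foot ((0.2089996337890625, 0.10089111328125), (120.04439544677734, 70.05938720703125), 0.0917445719242096)
```

View pics/w6.png

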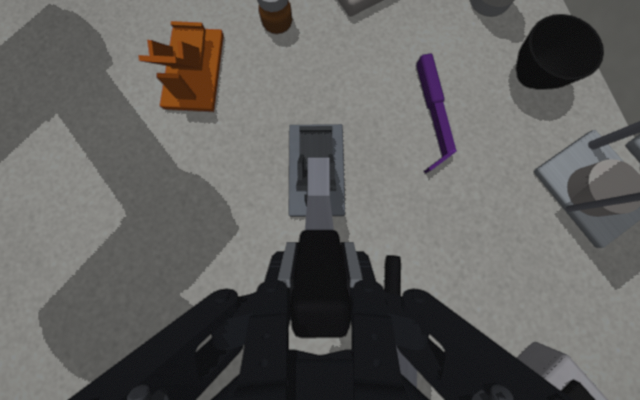

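The lifter hasn't moved in the grip, since the readings match the earlier ones, and the rest's foot is still where it was. I'll align on the recorded pose and slide down the shank.

step_arm([
  [[-0.004, 0.003, 0, 0.6, 0.37, 0, 0], [-0.004, 0.003, 0, 0.6, 0.37, 0, 0], [0, 0, 0, 0, 0, 0, 0]],
])

```text
clock: 13.0
tool_pos: [0.5039, -0.3362, 0.1926]
tcp_rot: [0.605, 1.45, 0.202]
force: [-0.6, 0.4, -1.6]
grip_width: 0.267
```

```bash
python3 -c "
from h import *
p,Rm=rest(.06);rows(p+Rm[:,1]*.001,Rm,0,v=.012)"
```

```text
n 4 dp [ 0.0043  0.015  -0.0339] rv [ 0.003 -0.003 -0.003]
[[0.001, -0.001, -0.001, 0.93, -0.09, 0.0, 0], [0.001, -0.001, -0.001, 0.93, -0.08, 0.0, 0], [0.001, -0.001, -0.001, 0.93, -0.08, 0.0, 0], [0.001, -0.001, -0.001, 0.93, -0.08, -0.0, 0]]
```

step_arm([
  [[0.001, -0.001, -0.001, 0.9, -0.09, 0, 0], [0.001, -0.001, -0.001, 0.9, -0.08, 0, 0], [0, 0, 0, 0.9, -0.08, 0, 0], [0, 0, 0, 0.8, -0.08, 0, 0], [0, 0, 0, 0, 0, 0, 0]],
])

```text
clock: 13.42
tool_pos: [0.509, -0.3166, 0.1569]
tcp_rot: [0.603, 1.451, 0.203]
force: [-0.2, -0.2, -2.3]
grip_width: 0.264
```

```bash
python3 -c "
from h import *
where();p,Rm=rest(.03);rows(p+Rm[:,1]*.001,Rm,0,v=.009)"
```

```text
t 13.42 tip [-488.6   87.9   83.8] rear [-526.3  105.8   80.1] lean 30.0 F [-0.2 -0.2 -2.3] j [-0.92  0.35  1.64  0.41  1.5  -0.76] w 0.264
n 3 dp [ 0.0033  0.0097 -0.0242] rv [ 0.005 -0.004 -0.001]
[[0.002, -0.001, -0.0, 0.87, -0.11, 0.02, 0], [0.002, -0.001, -0.0, 0.87, -0.11, 0.02, 0], [0.002, -0.001, -0.0, 0.87, -0.11, 0.02, 0]]
```

step_arm([
  [[0.002, -0.001, 0, 0.87, -0.11, 0.02, 0], [0.002, -0.001, 0, 0.87, -0.11, 0.02, 0], [0.002, -0.001, 0, 0.8, -0.11, 0.02, 0], [0, 0, 0, 0, 0, 0, 0]],
])

```text
clock: 13.75
tool_pos: [0.5124, -0.3059, 0.1301]
tcp_rot: [0.609, 1.45, 0.197]
force: [0.1, 0.4, -2.5]
grip_width: 0.264
```

```bash
python3 -c "
from h import *
where();p,Rm=rest(.003);rows(p+Rm[:,1]*.0005,Rm,0,v=.006)"
```

```text
t 13.75 tip [-478.8   82.3   57. ] rear [-516.4  100.4   53.3] lean 30.0 F [ 0.1  0.4 -2.5] j [-0.91  0.37  1.66  0.42  1.45 -0.76] w 0.264
n 5 dp [ 0.0035  0.0115 -0.0211] rv [-0.002 -0.002 -0.002]
[[-0.0, -0.0, -0.0, 0.49, -0.0, 0.0, 0], [-0.0, -0.0, -0.0, 0.49, -0.0, 0.0, 0], [-0.0, -0.0, -0.0, 0.49, -0.0, 0.0, 0], [-0.0, -0.0, -0.0, 0.49, -0.0, 0.0, 0], [-0.0, -0.0, -0.0, 0.49, -0.0, 0.0, 0]]
```

step_arm([
  [[0, 0, 0, 0.49, 0, 0, 0], [0, 0, 0, 0.49, 0, 0, 0], [0, 0, 0, 0.49, 0, 0, 0], [0, 0, 0, 0.45, 0, 0, 0], [0, 0, 0, 0.3, 0, 0, 0], [0, 0, 0, 0, 0, 0, 0]],
])

```text
clock: 14.25
tool_pos: [0.5159, -0.2946, 0.1089]
tcp_rot: [0.609, 1.449, 0.197]
force: [-0.2, -0.1, -1.7]
grip_width: 0.264
```

```bash
python3 -c "
from h import *
where();rows(*rest(0),0,v=.006)"
```

```text
t 14.25 tip [-468.4   76.8   35.8] rear [-506.    94.9   32.1] lean 30.0 F [-0.2 -0.1 -1.7] j [-0.89  0.39  1.68  0.43  1.4  -0.76] w 0.264
n 1 dp [ 0.0003  0.0013 -0.0027] rv [-0.002 -0.001 -0.002]
[[-0.002, -0.001, -0.002, 0.3, -0.02, -0.01, 0]]
```

step_arm([
  [[0, 0, 0, 0.2, -0.02, 0, 0], [0, 0, 0, 0.1, 0, 0, 0], [0, 0, 0, 0, 0, 0, 0]],
])

```text
clock: 14.5
tool_pos: [0.5165, -0.2934, 0.1063]
tcp_rot: [0.609, 1.449, 0.196]
force: [-0.0, -0.5, -1.5]
grip_width: 0.27
```

```bash
python3 -c "
from h import *
where();rows(*rest(0),0,v=.006)"
```

```text
t 14.5 tip [-467.3   75.9   33.1] rear [-505.    94.1   29.5] lean 29.9 F [-0.  -0.5 -1.5] j [-0.89  0.39  1.68  0.43  1.4  -0.76] w 0.27
n 1 dp [-0.0003  0.0001 -0.0001] rv [-0.002 -0.    -0.001]
[[-0.002, -0.0, -0.001, 0.01, -0.0, -0.04, 0]]
```

I'm back within 0.3 mm of the grip pose. I'll open and back off along the shank.

step_arm([
  [[0, 0, 0, 0, 0, 0, 40], [0, 0, 0, 0, 0, 0, 60], [0, 0, 0, 0, 0, 0, 100], [0, 0, 0, 0, 0, 0, 100], [0, 0, 0, 0, 0, 0, 100], [0, 0, 0, 0, 0, 0, 100], [0, 0, 0, 0, 0, 0, 100], [0, 0, 0, 0, 0, 0, 100]],
])

```text
clock: 15.17
tool_pos: [0.5177, -0.2947, 0.1087]
tcp_rot: [0.607, 1.445, 0.195]
force: [-0.0, -0.5, 0.2]
grip_width: 0.997
```

step_arm([
  [[0, 0, 0, -1, 0, 0, 100], [0, 0, 0, -1.5, 0, 0, 100], [0, 0, 0, -2, 0, 0, 100], [0, 0, 0, -2, 0, 0, 100], [0, 0, 0, -2, 0, 0, 100], [0, 0, 0, -2, 0, 0, 100], [0, 0, 0, -2, 0, 0, 100], [0, 0, 0, -2, 0, 0, 100], [0, 0, 0, 0, 0, 0, 100], [0, 0, 0, 0, 0, 0, 100], [0, 0, 0, 0, 0, 0, 100]],
])

```text
clock: 16.08
tool_pos: [0.4951, -0.3689, 0.2442]
tcp_rot: [0.606, 1.446, 0.194]
force: [-0.3, 0.3, -0.7]
grip_width: 0.998
```

```bash
python3 - <<'E'
from h import *
from workcell import sensors,optics
st=sensors.read_state();d=optics.capture("wrist");C=world(d);T=d["tool_from_camera"]
W=R.from_rotvec(st["tcp_rot"]).apply((C@T[:3,:3].T+T[:3,3]).reshape(-1,3)).reshape(400,640,3)+st["tool_pos"]
y=np.radians(RYAW);e=np.array([np.cos(y),np.sin(y)]);n=np.array([-e[1],e[0]]);q=W[...,:2]-HEEL[:2]
L=np.stack([q@e,q@n,W[...,2]],-1)*1000;g=d["image"].mean(2)
h=L[(g<40)&(L[...,2]>85)&(L[...,2]<170)&(abs(L[...,1])<25)&(abs(L[...,0]+55)<40)]
for z0 in (110,125,140,150):
    k=h[abs(h[:,2]-z0)<5];print(z0,len(k),k.mean(0).round(1) if len(k) else "")
t=L[(abs(L[...,1])<6)&(L[...,0]>8)&(L[...,0]<30)&(L[...,2]>15)&(L[...,2]<60)];print("toe",len(t),np.median(t,0).round(1))
print(st["clock"],st["grip_width"],st["force"].round(1))
s=optics.capture("scene");tp=optics.capture("top");cv2.imwrite("pics/end.png",np.vstack([np.hstack([cv2.resize(s["image"][130:310,180:420],(480,360)),cv2.resize(tp["image"][170:270,155:255],(320,360))]),cv2.resize(d["image"],(360,225))[:, :] if 0 else np.pad(cv2.resize(d["image"],(360,225)),((0,0),(0,440),(0,0)))]))
np.savez("top9.npz",**tp)
t0=dict(np.load("top0.npz"));A,B=world(t0),world(tp)
for nm,(u,v) in dict(lid=(324,215),stone=(318,160)).items():
    for X in (A,B):
        w=X[v-20:v+25,u-20:u+22];lo=.045 if nm=="lid" else .02;k=w[(w[...,2]>lo)&(w[...,2]<.07)];print(nm,k.mean(0).round(4))
E
python3 chk.py top
```

```text
110 62 [-36.4  -3.4 110.3]
125 67 [-44.8  -3.5 125.2]
140 83 [-53.8  -3.3 139.8]
150 504 [-67.   -3.7 150.4]
toe 142 [18.6  0.1 36. ]
16.0833 0.9981402257461038 [-0.3  0.3 -0.7]
lid [ 0.5317 -0.0187  0.0553]
lid [ 0.5317 -0.0188  0.0552]
stone [ 0.6651 -0.0072  0.0279]
stone [ 0.6651 -0.0074  0.0279]
top lip 130 [14.4 43.6 45.6]
top left 23 [15.8 37.5 43.2]
top right 21 [14.6 39.  43.8]
top cheek 146 [34.9 36.5 38.1]
```

View pics/end.png

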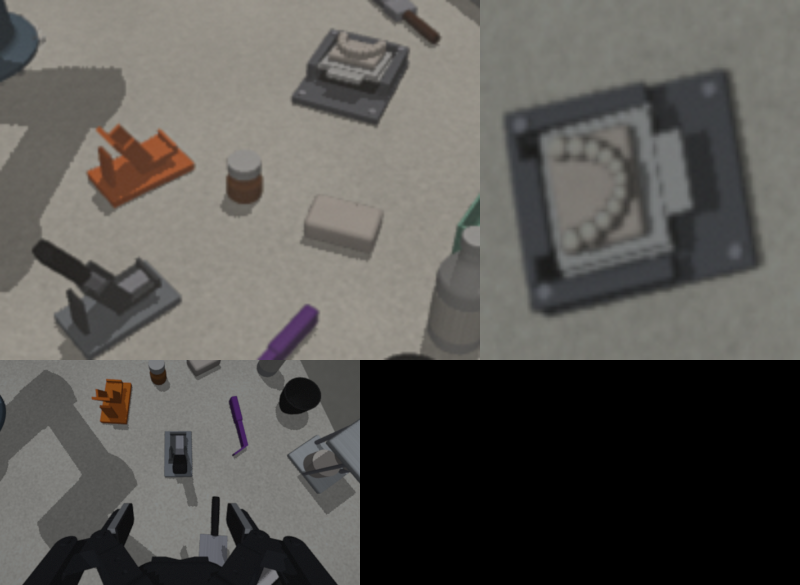

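The lifter leans in its rest (crop (90,265)): heel within about 4 mm, lean 30°. The plate's front is tilted up with a shadow beneath its lip (350,75). The jar and plaster block haven't moved, and the gripper is clear. I'm handing in.

```bash
python3 -c "
from workcell import job
print(job.sign_off())"
```

```text
the job is handed in; nothing more can be done
None
```

I levered the front of the plate up with the lifter until both catches let go. It stays up, and the lifter is back in its rest. I handed the job in at about 16 s of the 51 s allowed; sign-off gave no verdict.

**Last checks:**
- **Plate:** the lip's top reads about 43–44 mm, against 29 mm seated, so it is about 15 mm up with the lifter withdrawn. With the toe lowered about 10 mm below the lip, both front corners read about 41–43 mm, roughly 11 mm up. From farther away, the corner patches mixed plate and background and scattered (13–46 mm). They agreed only roughly, so for the final state I relied on the lip reading and the picture.
- **Lifter:** it leans about 30° in its rest. The handle is about 2 mm to one side of where I found it, within the play of the rest.
- **Bystanders:** the jar and plaster block moved less than 0.5 mm.
- **Gripper:** it is open and clear of everything, and no contact force with the plate showed at any point I checked.

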